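# Put the blade box away in the drawer it is blocking

### The arm

A 6-joint arm with a two-finger parallel gripper is mounted at the origin on a cart in front of the work surface, level with it; the furniture and walls round the work are solid. World frame = base frame: x ahead of the robot, y to its left, z up, the work surface at z = 0. Lengths are in m, angles in rad, forces in N, time in s.
With the tool pointing down it reaches from about 0.3 to 0.825 m from the base axis. Payload 5.4 kg.
Tool frame: the origin (TCP) lies at the very end of the fingers, on their centre line; the grasp point (between the pads) lies 19 mm behind it (arm.pinch_z is the distance from the TCP to the grasp point, in m); z points along the fingers, y is the line along which they close (so a half turn about z gives the same grasp; the last joint's range is limited). The gripper opens to 92 mm and grips with 3 to 60 N. Pads are 20 mm wide; open, the fingers measure 128 mm over their backs; the gripper's body (75 mm by 189 mm) begins 69 mm behind the grasp point.
Start: joints at [-1.464, 0.158, 1.597, -0, 1.386, -0.21], TCP at [0.179, -0.546, 0.215] pointing down, gripper open.
Joint ranges: [-2.91, 2.91], [-0.94, 2.29], [0.18, 2.7], [-1.29, 4.43], [0.17, 2.64], [-3, 3]. Speed limits (rad/s): [2.57, 2.57, 3.14, 3.14, 3.14, 3.14].

### API

Orientations are given as a unit quaternion [x, y, z, w].
In Python, from station import arm, kinematics, viewer, job_done gives the robot as it stands. Calls block until the motion is done:
- arm.move_ptp(position, orientation): joint-space move of the TCP to a pose.
- arm.move_straight(position, rot=None, vel=0.15, f_stop=None): straight line of the TCP; rot=None keeps the orientation; vel is the mean speed in m/s. With f_stop (N) it stops when the force on the tool has changed by that much, and returns True; else False.
- arm.move_j(angles): joint-space move.
- arm.gripper_open() and arm.gripper_close(f_grip=None): open the fingers fully, or close them until they stop; f_grip is the grip in N (None keeps the last).
- arm.dwell(seconds).
- kinematics.ik(position, orientation): joint angles nearest the present ones, or None.
- viewer.get_image(name): name is "side" or "top" or "wrist"; returns (picture, depth): 400x640x3 uint8, red, green, blue; 400x640 float32, m along the optical axis (not along the pixel's ray), 0 where there is no reading.
- viewer.camera_params(name): a dict with "mtx" (3x3 intrinsics, pixels), "R" (3x3) and "t" (3): a world point X has camera coordinates R X + t. Camera axes: x right, y down, z forward; pixel columns grow to the right and rows downward; lengths in m; the calibration is good to about 2 mm. A picture is of the moment at which its call begins: read the wrist's pose just before it. camera_params takes no time and is no camera call; for the wrist camera it gives the pose at the moment of the call.
A pose or a line that the arm cannot do raises arm.IKError and nothing moves.
- job_done(): hands the job in; it is judged then, once.
Readings, each from a call of its own:
- arm.current_time(): time.
- arm.current_qpos(): joint angles.
- arm.current_qvel(): joint speeds.
- arm.current_joint_efforts(): joint torques, N m.
- arm.current_ee_pos(): TCP position.
- arm.current_eef_rot(): TCP orientation.
- arm.current_ft_force(): force on the tool from outside, world axes, zero at the start.
- arm.current_wrist_torque(): the same for the moment, N m.
- arm.current_finger_gap(): finger opening in m.
- arm.current_gripper_force(): force on a finger pad.
Only numpy, scipy, OpenCV 4.12 (cv2) and the standard library are available. Lean on these libraries where they do the work, as an engineer would, in place of code of your own. Each camera call takes 0.05 s, during which the arm holds its last target. There are 200 camera calls.

### The job

The steel blade box is standing in the way of the little wooden chest's drawer. Set it aside, pull the drawer open by its handle, stand the box upright on the floor of the drawer's narrow lane, and push the drawer fully shut. Don't knock the box over, and leave the pots, the cork block and the dropper bottle upright where they are.

Things in the scene. Friction and masses are not known exactly. Their poses are not given: they have to be found in the camera images.
- chest: low wooden chest with one drawer, fixed to the bench: 200 deep (x) x 176 wide (y) x 90 mm high. Origin: centre of its underside; its x axis points into the chest, away from the drawer front, so the drawer opens along the chest's own -x. Closed, the drawer's front face is at x = -100 mm; it is 166 mm wide, z 11 to 78 mm.
- drawer (a joint): opening of the chest's drawer in m: 0 shut, 0.175 fully open against its stop; stiff enough to stay where it is left (about 2 N of friction). It may start a few mm ajar.
- handle (a point): middle of the drawer's handle (moves with it; axes as the chest's): a dark steel bow whose round bar, 10 mm thick, lies along y, 92 mm long between post centres, 42 mm out from the drawer's front face, 58 mm above the bench. 37 mm are free between bar and face, 82 mm between the posts; nothing lies below it.
- lane (a point): floor centre of the drawer's narrow lane (moves with the drawer, axes as the chest's), 20 mm above the bench, 89 mm behind the drawer's front face. The lane, on the drawer's +y side, is 150 mm long (x), 54 wide (y); its walls 48 high, 5 to 6 thick, its front end 14 thick, 58 high. Only what is pulled out from the chest is open above. The 80 mm wide lane beside it holds two marker pens.
- blade_box: plain closed sheet steel box with a lid band, loose, 0.18 kg: 66 (x) x 42 (y) x 50 mm high. Origin: centre of its underside. It starts before the drawer, a 42 mm end towards the handle and 5 to 20 mm from it, so no finger fits there. It fits the lane only with its 66 mm side along it; no finger fits beside its long sides there, so it is held by its ends.
- amber_pot: bystander: round screw-lid pot, 60 mm across, 50 mm high, loose, beside the drawer's way. Origin: centre of its underside.
- navy_pot: bystander: round screw-lid pot with a dark body, 58 mm across, 58 mm high, loose, beside the drawer's way. Origin: centre of its underside.
- cork: bystander: cork sanding block lying flat, 55 (x) x 95 (y) x 35 mm high, loose. Origin: centre of its underside.
- paint_tin: obstacle, fixed: open watercolour tin, 101 (x) x 208 (y) mm, 22 mm high, its raised lid leaning back over its +x side to x = +95 mm and up to 120 mm high. Origin: centre of its underside.
- dropper: bystander: upright bottle with a dropper cap, 34 mm across, 102 mm high, loose and easily tipped. Origin: centre of its underside.
Mind the look-alikes: they are no part of the job. What is shaped like the blade_box but green or turquoise is not meant.

How it is judged:
On the way, in this order (a step that is already met when the one before it is completed fails the run):
1. the blade box has been set down on the bench at least 60 mm from where it stood, the drawer not yet pulled (distance of blade_box from where it was at the start of the episode above 0.06 m and height (world z) of blade_box below 0.01 m and angle between blade_box's own z axis and vertical below 0.15 rad and linear speed of blade_box below 0.02 m/s and value of joint drawer below 0.05 m), for 0.2 s.
2. the drawer is pulled open by at least 120 mm (value of joint drawer above 0.12 m), for 0.2 s.
3. the blade box stands upright on the floor of the open drawer's narrow lane (x of blade_box in the frame of lane between -0.044 and 0.044 m and y of blade_box in the frame of lane between -0.012 and 0.012 m and z of blade_box in the frame of lane between -0.006 and 0.006 m and angle between blade_box's own z axis and vertical below 0.15 rad and linear speed of blade_box below 0.02 m/s and value of joint drawer above 0.05 m), for 0.2 s.
At the end, for the whole second after the job is handed in: Drawer shut to within 6 mm; in it the blade box is upright (0.15 rad), at rest, on the narrow lane's floor (within 12 mm of its middle line, 44 mm along it, 6 mm of floor height); pots, cork block and dropper bottle upright (0.3 rad) and within 30 mm of where they stood (x of blade_box in the frame of lane between -0.044 and 0.044 m and y of blade_box in the frame of lane between -0.012 and 0.012 m and z of blade_box in the frame of lane between -0.006 and 0.006 m and angle between blade_box's own z axis and vertical below 0.15 rad and linear speed of blade_box below 0.02 m/s and value of joint drawer below 0.006 m and distance of each of amber_pot, navy_pot, cork, dropper from where it was at the start of the episode below 0.03 m and angle between each of amber_pot, navy_pot, cork, dropper's own z axis and vertical below 0.3 rad); the robot touches nothing.
It fails at once if the blade box is tipped over (more than 0.6 rad) (angle between blade_box's own z axis and vertical above 0.6 rad).
It fails at once if a pot, the cork block or the dropper bottle is moved by more than 30 mm or tipped by more than 0.3 rad (not (distance of each of amber_pot, navy_pot, cork, dropper from where it was at the start of the episode below 0.03 m and angle between each of amber_pot, navy_pot, cork, dropper's own z axis and vertical below 0.3 rad)).
It also fails if it takes over 70 s, if anything falls off the work surface, if the arm or the gripper's body presses on something with over 40 N, if the wrist force passes 120 N, or if a joint passes its speed limit or range.

## Working session

There is one attempt and no reset: what is moved stays moved. The work goes in short steps, each a Python script; the robot and the scene stay as the last script left them, time stands still between calls to the robot, and variables do not carry over. Pictures are saved under pics/ and viewed, at most 10 in all, crops included, and the job is handed in when it is done.

```bash
mkdir -p pics; ls; python3 - <<'E'
from station import arm, viewer
import cv2,numpy as np
for n in ("top","side"):
    im,d=viewer.get_image(n); np.savez(f"pics/{n}0.npz",im=im,d=d,**viewer.camera_params(n))
    cv2.imwrite(f"pics/{n}0.png",im[:,:,::-1])
    p=viewer.camera_params(n); print(n,p['mtx'].tolist(),(-p['R'].T@p['t']).round(3),p['R'].round(2).tolist())
print(arm.current_time(),arm.current_finger_gap(),arm.current_eef_rot())
E
```

```text
pics
top [[447.31359066976603, 0.0, 314.7686498155408], [0.0, 447.31359066976603, 196.6010594490463], [0.0, 0.0, 1.0]] [ 0.437 -0.074  1.514] [[-0.0, -1.0, 0.02], [-1.0, 0.0, -0.1], [0.1, -0.02, -0.99]]
side [[368.6283055181712, 0.0, 317.8129720892015], [0.0, 368.6283055181712, 202.06262323700395], [0.0, 0.0, 1.0]] [0.282 0.795 0.865] [[-0.94, -0.34, 0.02], [-0.23, 0.61, -0.76], [0.25, -0.71, -0.65]]
0.1 0.09179716579011814 [ 9.87482913e-01  1.57723719e-01  2.61056211e-05 -8.50549784e-04]
```

View pics/top0.png

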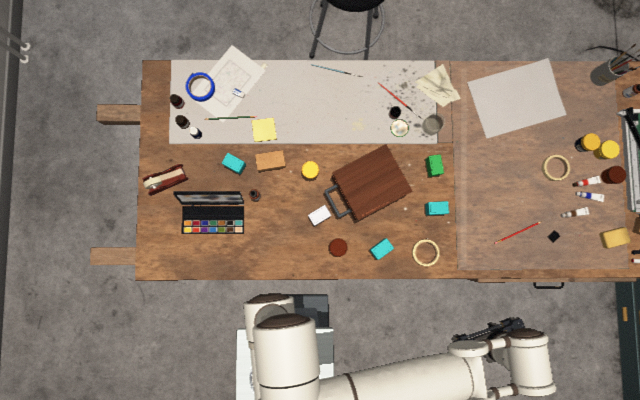

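View pics/side0.png

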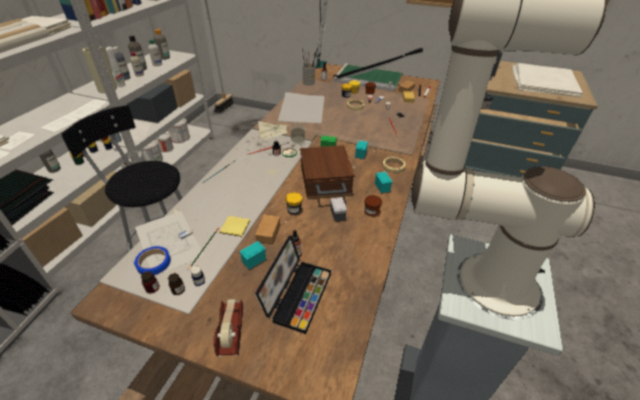

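The steel box is the white or grey one at top (319,215), right before the handle at (335,202). The candidates I reject are turquoise (233,163), (437,208) and (381,249), and green (434,165). Amber pot is at (310,170), the dark pot at (338,247), cork at (270,161), dropper at (255,195) and the tin at (212,215).

```bash
cat > h.py <<'E'
import numpy as np, cv2
from scipy.spatial.transform import Rotation as Rn
def cloud(d,p):
    v,u=np.mgrid[0:d.shape[0],0:d.shape[1]]
    K=p['mtx']; c=np.stack([(u-K[0,2])/K[0,0]*d,(v-K[1,2])/K[1,1]*d,d],-1)
    return (c-p['t'])@p['R']
def down(yaw): # tool z down, tool y (closing line) along world angle yaw
    y=np.array([np.cos(yaw),np.sin(yaw),0]); z=np.array([0,0,-1.]); x=np.cross(y,z)
    return Rn.from_matrix(np.stack([x,y,z],1)).as_quat()
def rect(pts):
    (c,s,a)=cv2.minAreaRect((pts*1000).astype(np.float32)); return np.round(c,1),np.round(s,1),round(a,1)
E
python3 - <<'E'
from h import *
f=np.load('pics/top0.npz'); P=cloud(f['d'],f); im=f['im']
def seg(name,u0,u1,v0,v1,z0,z1,sel=None):
    q=P[v0:v1,u0:u1]; m=(q[...,2]>z0)&(q[...,2]<z1)
    pts=q[m]; print(name,len(pts),rect(pts[:,:2]) if len(pts)>3 else '', np.median(pts[:,2]).round(4) if len(pts) else '')
seg('chest',325,415,140,225,.08,.1)
seg('handle',318,352,180,220,.052,.075)
seg('box',300,334,200,232,.035,.056)
seg('amber',298,322,158,182,.035,.06)
seg('navy',325,350,235,260,.035,.07)
seg('turq',368,396,238,262,.03,.06)
seg('cork',250,290,150,172,.025,.045)
seg('dropper',246,266,185,205,.04,.12)
seg('tin',175,250,185,240,.015,.2)
c=cv2.resize(im[140:265,225:425],None,fx=4,fy=4,interpolation=cv2.INTER_CUBIC)[:,:,::-1]
cv2.imwrite('pics/crop.png',c)
E
```

```text
chest 3362 (array([ 626.8, -282.3]), array([175.8, 205.1]), 27.9) 0.091
handle 245 (array([ 558.3, -144.7]), array([118.7, 108.5]), 28.4) 0.0615
box 241 (array([ 527.1, -121.4]), array([41.8, 84.3]), 31.4) 0.0507
amber 192 (array([672.2, -83.3]), array([55.9, 55.4]), 18.2) 0.0568
navy 264 (array([ 417.2, -173.4]), array([55.9, 58.4]), 87.5) 0.0499
turq 274 (array([ 411.5, -317.6]), array([42. , 66.8]), 36.1) 0.0509
cork 462 (array([708. ,  50.1]), array([55.2, 94.4]), 9.3) 0.0355
dropper 88 (array([590.9, 100.6]), array([31.2, 29.9]), 44.9) 0.0674
tin 1222 (array([531. , 229.5]), array([130. , 232.5]), 0.4) 0.0385
```

View pics/crop.png

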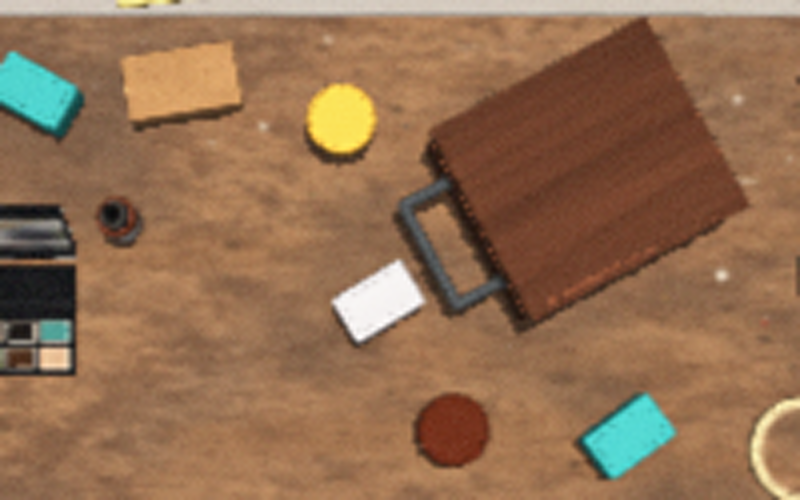

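Box is confirmed: grey-white, unique, crop (378,300), touching distance from the handle. I'll go above it and look from close by.

```bash
cat >> h.py <<'E'
def best(pos,yaw):
    from station import arm,kinematics
    q0=np.array(arm.current_qpos()); r=[]
    for k in (0,1):
        o=down(yaw+k*np.pi); q=kinematics.ik(list(pos),list(o))
        if q is not None: r.append((np.abs(np.array(q)-q0)[[0,5]].max(),o,q))
    r.sort(key=lambda t:t[0]); return list(r[0][1]),np.round(r[0][2],2)
E
python3 - <<'E'
from h import *
from station import arm,viewer
o,q=best([.53,-.13,.27],np.radians(28)); print(q)
arm.move_ptp([.53,-.13,.27],o); print(arm.current_time())
p=viewer.camera_params('wrist'); im,d=viewer.get_image('wrist')
np.savez('pics/w1.npz',im=im,d=d,**p); cv2.imwrite('pics/w1.png',im[:,:,::-1])
P=cloud(d,p); print(P[::100,::160].round(2).tolist())
E
```

```text
[-0.46  0.05  1.61 -0.    1.49 -0.95]
2.075
[[[0.07, -0.12, -0.0], [0.11, -0.01, -0.25], [0.43, 0.06, 0.0], [0.61, 0.16, 0.0]], [[-0.68, -0.59, -0.86], [-0.11, -0.29, -0.86], [0.48, -0.04, -0.0], [0.68, 0.06, -0.0]], [[-0.58, -1.01, -0.86], [0.34, -0.28, 0.0], [0.55, -0.17, -0.0], [0.76, -0.06, -0.0]], [[0.45, -0.14, 0.38], [0.48, -0.13, 0.37], [0.52, -0.11, 0.37], [0.55, -0.09, 0.37]]]
```

View pics/w1.png

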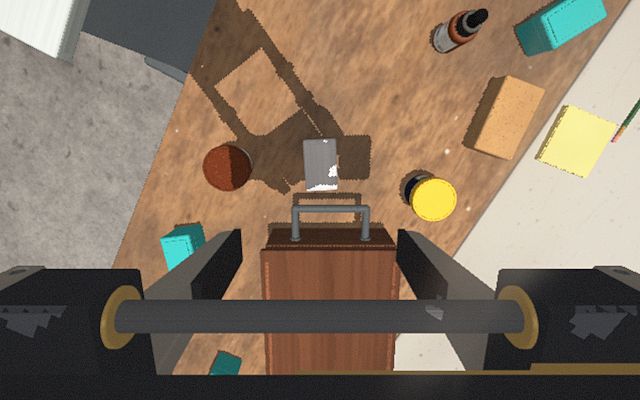

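The wrist view shows the box at (322,165), handle bar along row 208 (cols 292–370), and the chest front edge near row 248. The pots are to either side at (227,167) and (433,198).

```bash
python3 - <<'E'
from h import *
f=np.load('pics/w1.npz'); P=cloud(f['d'],f)
def seg(name,u0,u1,v0,v1,z0,z1):
    q=P[v0:v1,u0:u1]; pts=q[(q[...,2]>z0)&(q[...,2]<z1)]
    print(name,len(pts),rect(pts[:,:2]),np.median(pts[:,2]).round(4)); return pts
b=seg('box',290,350,130,196,.045,.056)
h=seg('bar',288,374,200,214,.055,.07)
c=seg('chest',250,410,225,300,.085,.095)
d=seg('front',250,410,222,262,.07,.081)
e=seg('frontface',250,410,215,262,.02,.07)
for a in np.radians([-61,-62,-63]):
    R=np.array([[np.cos(a),np.sin(a)],[-np.sin(a),np.cos(a)]])
    print(np.degrees(a))
    for n,s in (('box',b),('bar',h),('chest',c),('front',d)):
        k=s[:,:2]@R.T*1000; print(n,np.percentile(k,[1,50,99],axis=0).round(1).T.tolist())
E
```

```text
box 1673 (array([ 522.8, -115.4]), array([42. , 66.1]), 31.1) 0.05
bar 636 (array([ 560.2, -157.4]), array([100.8,  11. ]), 28.0) 0.0619
chest 6909 (array([ 596.3, -226.4]), array([176. ,  68.7]), 27.8) 0.0899
front 772 (array([ 580.5, -196.3]), array([164.9,   5.8]), 27.7) 0.0772
frontface 1797 (array([ 571.3, -179.5]), array([165.1,  36.3]), 27.9) 0.0546
-61.0
box [[322.0, 353.0, 386.1], [380.8, 401.4, 422.0]]
bar [[403.4, 407.7, 414.0], [363.9, 413.5, 462.4]]
chest [[452.8, 485.5, 520.4], [326.0, 410.4, 496.1]]
front [[449.4, 452.2, 456.5], [331.5, 412.4, 493.2]]
-62.0
box [[315.1, 346.1, 379.1], [386.5, 407.8, 428.4]]
bar [[396.6, 400.6, 406.4], [371.0, 420.5, 469.5]]
chest [[446.0, 478.2, 512.9], [334.4, 418.8, 504.8]]
front [[443.2, 444.6, 448.3], [339.4, 420.3, 501.1]]
-63.0
box [[307.8, 338.9, 371.9], [392.1, 413.5, 434.5]]
bar [[388.8, 393.0, 399.2], [377.9, 427.4, 476.4]]
chest [[438.4, 470.8, 505.6], [342.6, 427.1, 513.0]]
front [[435.0, 437.5, 441.7], [347.1, 428.0, 508.8]]
```

```bash
python3 - <<'E'
from h import *
from station import arm,viewer
o,q=best([.5228,-.1154,.12],np.radians(31.1)); print(q)
arm.move_ptp([.5228,-.1154,.12],o)
print(arm.move_straight([.5228,-.1154,.014],vel=.12,f_stop=15))
arm.gripper_close(25); print('gap',arm.current_finger_gap(),arm.current_gripper_force())
arm.move_straight([.5228,-.1154,.12],vel=.15)
o2,q=best([.381,-.043,.12],np.radians(27.9)); print(q)
arm.move_straight([.381,-.043,.12],rot=o2,vel=.15)
print(arm.move_straight([.381,-.043,.0155],vel=.06,f_stop=6),arm.current_ee_pos(),arm.current_finger_gap())
arm.gripper_open(); arm.move_straight([.381,-.043,.15],vel=.15)
# regard it by wrist
p=viewer.camera_params('wrist'); im,d=viewer.get_image('wrist')
np.savez('pics/w2.npz',im=im,d=d,**p); cv2.imwrite('pics/w2.png',im[:,:,::-1])
P=cloud(d,p).reshape(-1,3); m=(P[:,2]>.045)&(P[:,2]<.055)&(np.hypot(P[:,0]-.381,P[:,1]+.043)<.06)
print(m.sum(),rect(P[m,:2]) if m.sum()>5 else ''); print(arm.current_time())
E
```

```text
[-0.44  0.15  1.8  -0.    1.19 -0.99]
False
gap 0.04171647962934844 24.99972403049469
[-0.43 -0.28  2.21 -0.    1.21 -0.92]
False [ 0.38130712 -0.04313638  0.01580088] 0.04196654075862494
3187 (array([380.7, -42.9]), array([42. , 65.2]), 27.9)
10.5333
```

```bash
python3 - <<'E'
from h import *
from station import arm,viewer
a=np.radians(-62.1); X=np.array([np.cos(a),np.sin(a),0])
arm.gripper_close(5)
p=np.array([.5712,-.1782,.15]); o,q=best(p,np.radians(27.9)); print(q)
arm.move_ptp(list(p),o)
p[2]=.035; print(arm.move_straight(list(p),vel=.08,f_stop=8),arm.current_ee_pos())
print(arm.move_straight(list(p-X*.183),vel=.07,f_stop=12),((arm.current_ee_pos()-p)@X).round(4),arm.current_ft_force())
c=np.array(arm.current_ee_pos()); arm.move_straight(list(c+X*.008),vel=.05)
c=np.array(arm.current_ee_pos()); c[2]=.3; arm.move_straight(list(c),vel=.2)
g=c+X*.0; arm.move_straight([*(c-X*.05)[:2],.32],vel=.2)
pp=viewer.camera_params('wrist'); im,d=viewer.get_image('wrist')
np.savez('pics/w3.npz',im=im,d=d,**pp); cv2.imwrite('pics/w3.png',im[:,:,::-1])
t,td=viewer.get_image('top'); np.savez('pics/t3.npz',im=t,d=td,**viewer.camera_params('top'))
print(arm.current_time())
E
```

```text
[-0.5   0.27  1.6  -0.    1.27 -0.99]
False [ 0.57166419 -0.17846606  0.03562743]
False -0.1822 [ 1.60694884 -4.88427284 -1.60665948]
19.475
```

View pics/w3.png

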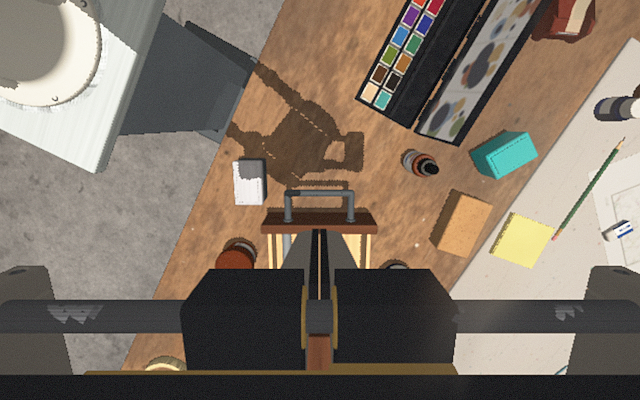

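The drawer is open: bar at row 192 (288–354), front at row 220, lane walls at columns about 349 and 370. The box stands at (250,182), clear of the drawer. Next I measure the lane.

```bash
python3 - <<'E'
from h import *
a=np.radians(-62.1); R=np.array([[np.cos(a),np.sin(a)],[-np.sin(a),np.cos(a)]])
O=np.array([.5602,-.1574])
for n in ('w3','t3'):
    f=np.load(f'pics/{n}.npz'); P=cloud(f['d'],f).reshape(-1,3)
    L=np.c_[(P[:,:2]-O)@R.T,P[:,2]]*1000   # rel. to old bar centre
    def rep(s,x0,x1,y0,y1,z0,z1):
        m=(L[:,0]>x0)&(L[:,0]<x1)&(L[:,1]>y0)&(L[:,1]<y1)&(L[:,2]>z0)&(L[:,2]<z1)
        k=L[m]; print(n,s,m.sum(), np.percentile(k,[2,50,98],axis=0).round(1).T.tolist() if m.sum() else '')
        return k
    rep('bar',-195,-158,-60,60,55,70)
    rep('front',-145,-90,-95,95,70,82)
    # strip profile over y, behind front
    m=(L[:,0]>-100)&(L[:,0]<20)&(np.abs(L[:,1])<95)&(L[:,2]>5)&(L[:,2]<85); k=L[m]
    for y in range(-10,92,3):
        s=k[(k[:,1]>=y)&(k[:,1]<y+3)]
        if len(s): print(y,len(s),np.percentile(s[:,2],[10,50,90]).round(0),end=' | ')
    print()
E
```

```text
w3 bar 582 [[-177.5, -172.5, -159.2], [-49.8, -1.3, 48.1], [58.3, 62.1, 64.1]]
w3 front 1089 [[-130.9, -126.2, -117.1], [-79.9, 0.2, 79.1], [72.1, 77.6, 79.3]]
-4 5 [19. 19. 20.] | -1 5 [19. 20. 20.] | 35 2 [20. 20. 20.] | 38 7 [20. 21. 21.] | 41 11 [19. 20. 21.] | 44 22 [19. 20. 21.] | 47 30 [19. 20. 21.] | 50 35 [20. 20. 21.] | 53 33 [19. 20. 21.] | 56 46 [19. 20. 22.] | 59 52 [19. 20. 21.] | 62 57 [19. 20. 21.] | 65 64 [19. 20. 21.] | 68 203 [21. 43. 67.] | 71 52 [67. 68. 69.] | 74 7 [66. 67. 68.] | 
t3 bar 21 [[-177.8, -168.4, -158.8], [-50.3, -46.0, -39.7], [57.4, 62.2, 68.6]]
t3 front 199 [[-132.4, -125.3, -100.3], [-77.4, -2.9, 78.2], [70.7, 78.5, 81.8]]
-10 32 [17. 22. 25.] | -7 32 [18. 21. 24.] | -4 33 [18. 21. 26.] | -1 33 [17. 20. 25.] | 2 32 [20. 22. 25.] | 5 30 [18. 21. 24.] | 8 62 [18. 35. 69.] | 11 30 [65. 70. 72.] | 14 29 [65. 69. 72.] | 17 11 [19. 21. 26.] | 20 31 [18. 22. 26.] | 23 31 [17. 21. 27.] | 26 32 [17. 22. 25.] | 29 29 [16. 21. 25.] | 32 36 [18. 22. 27.] | 35 29 [17. 21. 24.] | 38 32 [18. 21. 24.] | 41 32 [17. 21. 25.] | 44 28 [16. 20. 25.] | 47 34 [17. 21. 24.] | 50 34 [17. 21. 25.] | 53 29 [15. 23. 26.] | 56 32 [16. 21. 25.] | 59 32 [17. 22. 26.] | 62 31 [18. 20. 25.] | 65 34 [18. 21. 26.] | 68 75 [21. 38. 67.] | 71 38 [65. 69. 73.] | 74 14 [65. 67. 69.] | 80 1 [5. 5. 5.] | 83 3 [5. 5. 6.] | 86 4 [6. 8. 9.] | 89 1 [10. 10. 10.] |
```

```bash
python3 - <<'E'
from h import *
from station import arm,viewer
a=np.radians(-62.1); X=np.array([np.cos(a),np.sin(a)]); Y=np.array([-X[1],X[0]])
O=np.array([.5602,-.1574]); T=O-.0425*X+.043*Y; B=np.array([.3807,-.0429])
c=np.array(arm.current_ee_pos()); arm.gripper_open()
o,q=best([*B,.16],a); print(q,T)
arm.move_ptp([*B,.16],o)
print(arm.move_straight([*B,.014],vel=.1,f_stop=15))
arm.gripper_close(25); print('gap',arm.current_finger_gap())
arm.move_straight([*B,.17],vel=.15)
o2,q=best([*T,.17],a); print(q)
arm.move_straight([*T,.17],rot=o2,vel=.15); print('gap',arm.current_finger_gap())
print(arm.move_straight([*T,.06],vel=.08,f_stop=6),arm.current_ee_pos())
print(arm.move_straight([*T,.0335],vel=.03,f_stop=6),arm.current_ee_pos(),arm.current_ft_force(),arm.current_time())
E
```

```text
[-0.43 -0.33  2.16 -0.    1.31  0.65] [ 0.5783149  -0.09971898]
False
gap 0.06600081220067344
[-0.38  0.22  1.61 -0.    1.31  0.71]
gap 0.06579690365458027
False [ 0.57882377 -0.09992842  0.06066822]
True [ 0.57788709 -0.09968193  0.03413323] [-0.40697233  0.8046981   4.2884649 ] 29.2417
```

Touched down at the expected floor height (34 mm at the TCP, box bottom at 20 mm). I'll release and check.

```bash
python3 - <<'E'
from h import *
from station import arm,viewer
a=np.radians(-62.1); X=np.array([np.cos(a),np.sin(a)]); Y=np.array([-X[1],X[0]]); O=np.array([.5602,-.1574])
arm.gripper_open(); arm.dwell(.2)
p=np.array(arm.current_ee_pos()); p[2]=.2; arm.move_straight(list(p),vel=.12)
pp=viewer.camera_params('wrist'); im,d=viewer.get_image('wrist'); cv2.imwrite('pics/w4.png',im[:,:,::-1])
L=cloud(d,pp).reshape(-1,3); L=np.c_[(L[:,:2]-O)@np.c_[X,Y],L[:,2]]
m=(L[:,2]>.066)&(L[:,2]<.074)&(abs(L[:,0]+.0425)<.06)&(L[:,1]>.019)&(L[:,1]<.067)
print(m.sum(),rect(L[m,:2]) if m.sum()>5 else '',np.percentile(L[m,2],[2,98]) if m.sum() else '')
m=(L[:,2]>.055)&(L[:,2]<.07)&(abs(L[:,1])<.06)&(L[:,0]<-.155)&(L[:,0]>-.2); print('bar',m.sum(),rect(L[m,:2]) if m.sum()>5 else '')
print(arm.current_time())
E
```

```text
2611 (array([-43.1,  43.3]), array([66. , 41.2]), 0.1) [0.06745742 0.07149946]
bar 733 (array([-168.8,   15. ]), array([71.9, 22.5]), 85.5)
31.5917
```

View pics/w4.png

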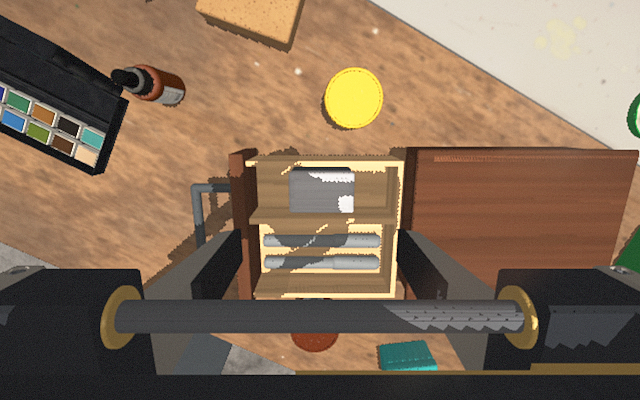

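The box stands flat in the lane, within about 1 mm of centre (image (322,190)), and the drawer is open. Now I'll close the drawer by pushing on the bar.

```bash
python3 - <<'E'
from h import *
from station import arm,viewer
a=np.radians(-62.1); X=np.array([np.cos(a),np.sin(a)]); O=np.array([.5602,-.1574])
def at(x,z): return [*(O+x*X),z]
o,q=best(at(-.208,.2),np.radians(27.9)); print(q)
arm.move_ptp(at(-.208,.2),o); arm.gripper_close(5)
print(arm.move_straight(at(-.208,.035),vel=.12,f_stop=8))
X3=lambda:((np.array(arm.current_ee_pos())[:2]-O)@X).round(4)
print(arm.move_straight(at(-.03,.035),vel=.07,f_stop=12),X3(),arm.current_ft_force())
print(arm.move_straight(at(.0,.035),vel=.025,f_stop=15),X3(),arm.current_ft_force())
print(arm.current_time())
E
```

```text
[-0.2  -0.13  1.91 -0.    1.35 -0.69]
False
False -0.0301 [-0.2744935   1.99701748  0.02097884]
True -0.0137 [0.48210071 1.24133569 0.59711161]
39.1917
```

```bash
python3 - <<'E'
from h import *
from station import arm,viewer
a=np.radians(-62.1); X=np.array([np.cos(a),np.sin(a)]); Y=np.array([-X[1],X[0]]); O=np.array([.5602,-.1574])
def at(x,z): return [*(O+x*X),z]
arm.move_straight(at(-.05,.035),vel=.08); arm.move_straight(at(-.05,.15),vel=.2)
arm.gripper_open(); p=[.53,-.13,.27]; arm.move_ptp(p,best(p,np.radians(28))[0])
pp=viewer.camera_params('wrist'); im,d=viewer.get_image('wrist'); cv2.imwrite('pics/w5.png',im[:,:,::-1])
P=cloud(d,pp)
def seg(n,u0,u1,v0,v1,z0,z1):
    q=P[v0:v1,u0:u1].reshape(-1,3); q=q[(q[:,2]>z0)&(q[:,2]<z1)]; k=(q[:,:2]-O)@np.c_[X,Y]*1000
    print(n,len(k),np.percentile(k,[1,10,50,90,99],axis=0).round(1).T.tolist())
seg('bar',288,374,200,214,.055,.07)
seg('chest',250,410,225,300,.085,.095)
seg('front',250,410,222,262,.07,.081)
print(arm.current_time())
f=np.load('pics/w1.npz'); P=cloud(f['d'],f); print('before')
seg('bar',288,374,200,214,.055,.07)
seg('chest',250,410,225,300,.085,.095)
seg('front',250,410,222,262,.07,.081)
E
```

```text
bar 544 [[-3.0, -2.5, 0.4, 4.3, 4.7], [-49.3, -40.3, -0.5, 39.2, 48.4]]
chest 6968 [[44.1, 48.8, 76.2, 104.7, 111.5], [-86.3, -70.6, -1.7, 67.6, 84.2]]
front 538 [[43.6, 43.9, 44.6, 46.2, 46.7], [-81.7, -66.5, -0.6, 65.3, 80.3]]
42.4833
before
bar 636 [[-5.4, -4.9, -1.4, 3.1, 4.4], [-49.8, -41.2, -0.2, 40.6, 48.7]]
chest 6909 [[44.0, 48.9, 76.2, 104.4, 111.0], [-86.2, -70.8, -1.8, 67.4, 84.2]]
front 772 [[41.2, 41.6, 42.7, 45.8, 46.3], [-81.3, -66.1, -0.4, 65.5, 80.4]]
```

View pics/w5.png

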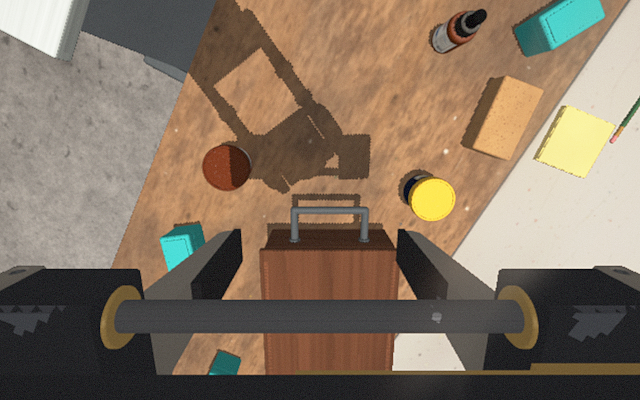

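The drawer front is flush with the chest (43.6 against 44.0 mm), and the pots, cork and dropper have not moved.

```bash
python3 -c "
from station import job_done
print(job_done())"
```

```text
the job is handed in; nothing more can be done
None
```

The job is handed in, with no verdict shown: the blade box measured upright within about 1 mm of the narrow lane's centre before closing, the drawer is shut flush with the chest, the pots, cork and dropper look unmoved in the last picture, and about 42.5 s of the 70 s were used.

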